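Put the dropper pipette away in the push-latch drawer

TASK

Press the front of the small drawer unit on the desk so that its push latch lets the drawer spring out, and lay the dropper pipette flat in the open drawer without dropping it. Then push the drawer back in until it latches again and stays shut by itself. Do not disturb the jar, the bottle or the beaker.

Things in the scene. Friction and masses are not known exactly. Their poses are not given: they have to be found in the camera images.
- cabinet: Low grey unit fixed on the desk, 240 mm deep (x), 238 wide (y), 81 high, with one white handleless drawer. Origin: centre of its underside; turned up to 0.2 rad. The housing's open front is the plane x = -120 mm; the drawer comes out along -x, roughly to the robot. Its spring pushes out with 5.5 N when shut, 2.7 N when out; a damper adds 14 N per m/s, the latch some 4 N; 16 N presses it fully in.
- drawer (a joint): Drawer way out, m. 0.002: latched (start); 0.13: fully out. Latched: press in to the stop, about 11 mm past 0 (joint -0.011), let go: it springs out in 2 s (keep out of its way). Out: push in to the same stop, let go: it comes back to 0.002 and stays. Under 10 mm need not switch it (a latched drawer stays latched, an open one springs out again). Every full press switches it.
- drawer_front (a point): Centre of the outer face of the drawer's white front panel, moving with the drawer: 218 mm wide, 56 high, 20 thick, square to the unit's x, spanning heights 12 to 68 mm. When latched the face stands 18 mm in front of the grey housing, and still 5 mm when fully pressed in.
- drawer_in (a point): Point on the drawer's inner floor where things are laid, moving with it: 15.5 mm above the desk, midway across, 55 mm behind the panel's inner face. Drawer fully out, it lies 73 mm in front of the housing. Axes as the unit's. The tray is 206 mm wide (y) and 143 long (x) inside; side walls 5 mm thick, 37 mm above the floor; front panel 53 mm above it.
- pipette: Dropper pipette lying loose on the desk to the right, 154 mm long, 20 g: a red rubber bulb 12 mm thick at one end, a thin clear glass tube 7 mm thick at the other. Origin: on its underside at mid length. Its y axis runs along it; the bulb end is at y = -77 mm, the glass tip at y = +77 mm. It can roll a little.
- pipette_bulb (a point): Good place to grip the pipette across its length: on its axis, on the red bulb (12 mm thick), 45 mm from mid length towards the bulb end, 6 mm above its underside.
- jar: Bystander: small clear glass jar, 54 mm wide, 56 mm high. Origin: centre of its underside. Leave it alone.
- brown_bottle: Bystander: brown reagent bottle with black cap, 44 mm wide, 120 mm high. Origin: centre of its underside. Leave it alone.
- beaker: Bystander: off-white plastic beaker, 91 mm wide, 113 mm high. Origin: centre of its underside. Leave it alone.
There are look-alikes about, which are no part of the job. Leave any purple look-alike of the pipette alone.

How it is judged:
By the outcome, as a careful person would: the job done as asked, in the order asked, and still so for the second after the job is handed in, with the robot touching nothing.
It also fails if it takes over 67 s, if anything falls off the work surface, if the arm or the gripper's body presses on something with over 40 N, if the wrist force passes 120 N, or if a joint passes its speed limit or range.

ROBOT

A 6-joint arm with a two-finger parallel gripper is mounted at the origin on a cart in front of the work surface, level with it; the furniture and walls round the work are solid. World frame = base frame: x ahead of the robot, y to its left, z up, the work surface at z = 0. Lengths are in m, angles in degrees, forces in N, time in s.
With the tool pointing down it reaches from about 0.3 to 0.75 m from the base axis. Payload 8.5 kg.
Tool frame: the origin (TCP) lies on the centre line of the jaws, within the pads' length; the fingertips stand 17 mm ahead of it and the grasp point (between the pads) lies 2 mm behind it (env.tcp_to_tips is the distance from the TCP to the fingertips, in m); z points along the fingers, y is the line along which they close (so a half turn about z gives the same grasp; the last joint's range is limited). The gripper opens to 85 mm and grips with 20 to 120 N. Pads are 22 mm wide; open, the fingers measure 114 mm over their backs; the gripper's body (76 mm by 85 mm) begins 54 mm behind the grasp point. The pads swing forward as they close: fully open they stand 13 mm farther back than shut.
Start: joints at [-12.336, 21.807, 74.336, -0, 83.858, -12.336], TCP at [0.55, 0, 0.248] pointing down, gripper open.
Joint ranges: [-178.18, 178.18], [-50.72, 133.34], [12.68, 142.11], [-81.47, 261.47], [9.98, 163.14], [-165.26, 165.26]. Speed limits (degrees/s): [136.94, 136.94, 180, 180, 180, 180].

INTERFACE

Orientations are given as a 3x3 rotation matrix whose columns are the frame's x, y, z axes.
In Python, from rig import env gives the robot as it stands. The module is installed in compiled form; this text tells all that it offers.
- The arm moves only by the shell command python3 -m pendant 'ROWS' [FORCE]. ROWS is JSON, a list of rows, each a list of 7 numbers: the opening, from 0 (shut) to 1 (fully open), then the shift along the tool's x, y, z in m, then the turn, a rotation vector about the tool's x, y, z in rad. A call has 1 to 5 rows; each row is the pose to reach, as a shift and turn from the pose commanded when the call began, along the tool's axes at that moment; what a row does not reach only later rows make up. A row lasts 1/8 s, in which the tool goes at most 62.5 mm and 10.7 degrees, less where a joint would pass 70% of its speed; a pose out of reach is approached as far as the arm can. A call with a gripper value outside its range is refused whole. The fingers move at their own pace and stop on an object; FORCE is the grip in N (left out, the last holds). Time passes only in rows, so rows that repeat a pose let the fingers close. It gives the time, the measured TCP pose, the force, the opening and the grip force at its end, in the units of the state.
- env.observe(): the state, without advancing time (a new reading comes with each control period).
- env.get_image(name): name is "scene" or "side" or "wrist"; returns a dict with "image" (400x640x3 uint8, blue, green, red), "fx", "fy", "cx", "cy" (pixels), "pose" (4x4, takes a point from camera to world coordinates). Camera axes: x right, y up, looking along -z (the intrinsics and any distortion apply to the point x, -y, -z); pixel columns grow to the right and rows downward; lengths in m; the calibration is good to about 2 mm. A picture is of the moment at which its call begins. There is no depth.
- env.close_job(): hands the job in; it is judged then, once.
Trained networks look in the newest picture that a camera, given by its name, has taken for a name from the list of things; names that differ only in an ending like _2 or _b are one class to them, and where a whole thing is asked for, a point or a joint stands for the part that bears it (a point fixed in the world has none). Each returns a list of dicts, best first, with "conf" (0 to 1); they miss things now and then, are a little off and sometimes report something else, mostly with a low value. They report only what shows in the picture. A call takes as long as a camera call. They do not tell look-alikes from the thing itself.
- env.find_in(camera, thing): "bbox" ([centre column, centre row, width, height] in pixels, round what is visible of it).
- env.trace(camera, thing): "mask" (400x640 bool, what is visible of it) and "bbox" ([centre column, centre row, width, height] in pixels, round what is visible of it).
- env.tip_of(camera, thing): "centre" ([column, row] in pixels: a listed point, or the origin of a listed thing).
The state is a dict: "time_s": time; "q": joint angles; "qvel": joint speeds; "joint_efforts": joint torques, N m; "position": TCP position; "tool_rot": TCP orientation; "ft_force": force on the tool from outside, world axes, zero at the start; "wrist_torque": the same for the moment, N m; "grip_width": finger opening in m; "gripper_force": force on a finger pad.
Only numpy, scipy, OpenCV 4.12 (cv2) and the standard library are available. Lean on these libraries where they do the work, as an engineer would, in place of code of your own. Each camera call takes 0.05 s, during which the arm holds its last target. There are 200 camera calls.

## Working session

There is one attempt and no reset: what is moved stays moved. The work goes in short steps, Python scripts to look and compute and a shell command to move; the robot and the scene stay as the last step left them, time stands still between calls to the robot, and variables do not carry over. Pictures are saved under pics/ and viewed, at most 10 in all, crops included, and the job is handed in when it is done.

```bash
mkdir -p pics; cat > h.py <<'E'
import numpy as np, cv2
from rig import env
def ray(im,px):
    P=np.array(im["pose"]); d=np.array([(px[0]-im["cx"])/im["fx"],-(px[1]-im["cy"])/im["fy"],-1.])
    return P[:3,3],P[:3,:3]@d
def onz(im,px,z):
    o,d=ray(im,px); return o+d*(z-o[2])/d[2]
def proj(im,p):
    P=np.array(im["pose"]); c=P[:3,:3].T@(np.array(p)-P[:3,3])
    return [round(im["cx"]+im["fx"]*c[0]/-c[2],1),round(im["cy"]+im["fy"]*-c[1]/-c[2],1)]
E
python3 - <<'E'
from h import *
ims={}
for c in ["scene","side"]:
    im=env.get_image(c); ims[c]=im; cv2.imwrite(f"pics/{c}0.png",im["image"])
    print(c,{k:v for k,v in im.items() if k not in("image","pose")},np.round(im["pose"],3).tolist())
    for t in ["pipette","jar","brown_bottle","beaker","cabinet"]:
        print(t,[(np.round(d["bbox"]).tolist(),round(d["conf"],2)) for d in env.find_in(c,t)])
    for t,z in [("drawer_front",.04),("pipette_bulb",.006),("pipette",0),("cabinet",0),("jar",0),("brown_bottle",0),("beaker",0)]:
        print(t,[(np.round(d["centre"]).tolist(),round(d["conf"],2),np.round(onz(im,d["centre"],z),3).tolist()) for d in env.tip_of(c,t)])
print(env.observe())
E
```

```text
scene {'fx': 434.29069794156953, 'fy': 434.29069794156953, 'cx': 315.69619851870493, 'cy': 203.12395233313612} [[0.81, 0.26, -0.525, -0.001], [-0.586, 0.381, -0.715, -0.696], [0.014, 0.887, 0.461, 0.585], [0.0, 0.0, 0.0, 1.0]]
pipette [([364.0, 294.0, 12.0, 39.0], 0.69), ([274.0, 273.0, 14.0, 17.0], 0.52)]
jar [([380.0, 242.0, 22.0, 32.0], 0.79)]
brown_bottle [([425.0, 248.0, 27.0, 50.0], 0.64)]
beaker [([203.0, 169.0, 29.0, 42.0], 0.83), ([309.0, 203.0, 47.0, 48.0], 0.47)]
cabinet [([348.0, 194.0, 125.0, 72.0], 0.97)]
drawer_front [([304.0, 202.0], 0.88, [0.599, 0.173, 0.04])]
pipette_bulb [([274.0, 272.0], 0.71, [0.388, -0.015, 0.006]), ([360.0, 288.0], 0.6, [0.508, -0.163, 0.006])]
pipette [([284.0, 284.0], 0.59, [0.388, -0.055, 0.0]), ([369.0, 300.0], 0.51, [0.503, -0.199, 0.0])]
cabinet [([347.0, 203.0], 0.79, [0.743, 0.16, 0.0])]
jar [([381.0, 252.0], 0.78, [0.644, -0.085, 0.0])]
brown_bottle [([423.0, 269.0], 0.67, [0.676, -0.189, 0.0])]
beaker [([205.0, 186.0], 0.57, [0.447, 0.503, 0.0])]
side {'fx': 392.6706805675053, 'fy': 392.6706805675053, 'cx': 312.4416401609234, 'cy': 1
[... 1040 characters left out ...]
 -1.23345710e+01]), 'qvel': array([-0.03586656, -0.0344029 , -0.06238775,  0.03440425, -0.00594053,
       -0.04530091]), 'joint_efforts': array([-4.87492525e-04, -4.48339069e+01, -2.31459421e+01, -2.19443382e-04,
        6.22569678e-04, -2.26668092e-06]), 'position': array([5.49980863e-01, 2.62377382e-06, 2.48316235e-01]), 'tool_rot': array([[ 1.32531826e-05,  1.00000000e+00, -1.51269837e-05],
       [ 1.00000000e+00, -1.32533128e-05, -8.60685178e-06],
       [-8.60705226e-06, -1.51268697e-05, -1.00000000e+00]]), 'ft_force': array([ 0.8780188 , -0.54188859,  0.27562168]), 'wrist_torque': array([ 0.01437622, -0.02576018,  0.01329684]), 'gripper_force': 0.0, 'grip_width': 0.08558273911972908}
```

```bash
python3 - <<'E'
import cv2,numpy as np
a=cv2.imread("pics/scene0.png");b=cv2.imread("pics/side0.png")
A=cv2.resize(a[120:345,170:490],(800,562),interpolation=cv2.INTER_CUBIC)
cv2.imwrite("pics/a.png",A)
B=cv2.resize(b[120:240,260:420],(800,600),interpolation=cv2.INTER_CUBIC)
cv2.imwrite("pics/b.png",B)
E
```

```text
(no output)
```

View pics/a.png

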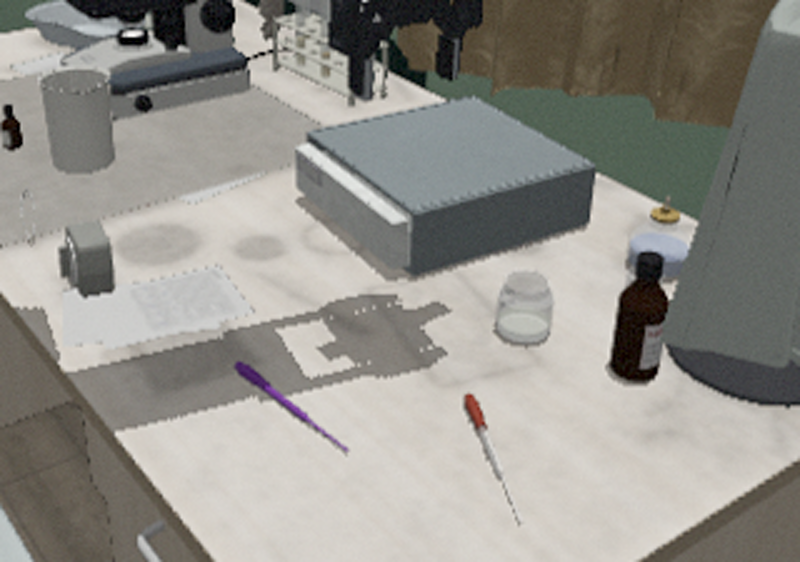

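View pics/b.png

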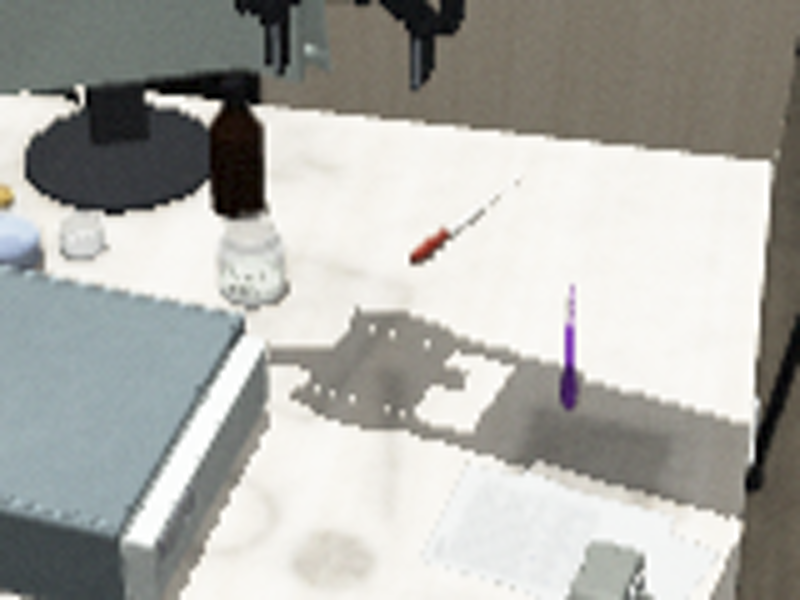

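The red pipette is at scene px (369,300), with its bulb at about (360,285) and its tip at about (378,329). It can be confused with the purple look-alike at (284,284), which I leave alone. The crop shows red bulb and clear tube, so I choose that one. The cabinet's white front is at (304,202), the jar at (380,243) and the bottle at (425,250). Next I fit the cabinet and pipette poses.

```bash
python3 - <<'E'
from h import *
from scipy.optimize import least_squares
S=env.get_image("scene");D=env.get_image("side")
o=[(S,(334.8,205.2),(-.12,-.119,.081)),(S,(407.2,189.2),(-.12+.24,-.119,.081)),(S,(360,159.2),(.12,.119,.081)),(S,(292.8,174),(-.12,.119,.081)),
(D,(308,184),(-.12,-.119,.081)),(D,(284,227),(-.12,.119,.081))]
for im,px,_ in o: print(onz(im,px,.081).round(4))
def w(p,l): c,s=np.cos(p[2]),np.sin(p[2]); return [p[0]+c*l[0]-s*l[1],p[1]+s*l[0]+c*l[1],l[2]]
f=lambda p: np.concatenate([np.array(proj(im,w(p,l)))-px for im,px,l in o])
r=least_squares(f,[.74,.163,-.06],loss="soft_l1",diff_step=1e-3); print(r.x,r.fun.round(1))
for im,n in((S,"s"),(D,"d")):
    img=im["image"].astype(int);B,G,R=img[...,0],img[...,1],img[...,2]
    m=((R>110)&(R-G>60)&(R-B>60)).astype(np.uint8)
    k,l,st,ce=cv2.connectedComponentsWithStats(m)
    for i in range(1,k):
        if st[i,4]>8:
            ys,xs=np.where(l==i); P=np.array([onz(im,(x,y),.006)[:2] for x,y in zip(xs,ys)])
            u=np.linalg.svd(P-P.mean(0))[2][0]; t=(P-P.mean(0))@u
            print(n,st[i],P.mean(0).round(4),u.round(3),np.ptp(t).round(3))
print("tips",onz(S,(377.6,329),.0035),onz(S,(358,279),.006),onz(D,(260+520/5,120+180/5),.0035),onz(D,(260+412/5,120+262/5),.006))
E
```

```text
[0.6054 0.049  0.081 ]
[0.8243 0.0116 0.081 ]
[0.8623 0.2485 0.081 ]
[0.6248 0.2698 0.081 ]
[0.6094 0.07   0.081 ]
[0.6278 0.295  0.081 ]
[ 0.74018557  0.163      -0.06      ] [ 1.9 -1.2  0.5 -5.8 -4.2 -2.8 -2.8 -2.4  0.3 -3.3  0.7 -1.3]
s [357 278   7  12  41] [ 0.517  -0.1534] [-0.444 -0.896] 0.038
d [343 166   6   6  12] [ 0.5149 -0.154 ] [0.405 0.914] 0.04
tips [ 0.45749127 -0.27325237  0.0035    ] [ 0.5247231  -0.13936389  0.006     ] [ 0.45617336 -0.2619767   0.0035    ] [ 0.52210748 -0.12538306  0.006     ]
```

```bash
sed -i 's/round(\(im\["c[xy]"\].*\),1),round(\(.*\),1)\]/\1,\2]/' h.py; tail -1 h.py
cat > fit.py <<'E'
from h import *
from scipy.optimize import minimize
def w(p,l): c,s=np.cos(p[2]),np.sin(p[2]); return [p[0]+c*l[0]-s*l[1],p[1]+s*l[0]+c*l[1],l[2]]
def hull(im,p,out):
    pts=[]
    for x0,x1,y,z0,z1 in((-.12,.12,.119,0,.081),(-.138-out+.002,-.12,.109,.012,.068)):
        pts.append(cv2.convexHull(np.array([proj(im,w(p,(x,yy,z))) for x in(x0,x1) for yy in(-y,y) for z in(z0,z1)],np.float32)))
    return pts
def draw(im,p,out,sub=4):
    m=np.zeros((400*sub,640*sub),np.uint8)
    for h in hull(im,p,out): cv2.fillConvexPoly(m,np.round((h+.5)*sub).astype(np.int32),1)
    return cv2.resize(m.astype(np.float32),(640,400),interpolation=cv2.INTER_AREA)
E
python3 - <<'E'
from fit import *
ims=[];ms=[]
for c in("scene","side"):
    im=env.get_image(c); t=env.trace(c,"cabinet")[0]; ims.append(im); ms.append(t["mask"].astype(np.float32)); print(t["conf"],t["mask"].sum())
def run(use):
    f=lambda p: sum(np.abs(draw(ims[i],p,.002)-ms[i]).sum() for i in use)
    return minimize(f,[.74,.163,-.07],method="Nelder-Mead",options=dict(initial_simplex=[[.74,.163,-.07],[.76,.163,-.07],[.74,.18,-.07],[.74,.163,0.03]],xatol=1e-4,fatol=.5))
for u in([0],[1],[0,1]):
    r=run(u); print(u,r.x.round(4),r.fun)
print("front",w(r.x,(-.138,0,.04)))
out=[]
for im,(x,y) in zip(ims,((270,140),(200,150))):
    I=cv2.resize(im["image"],None,fx=4,fy=4,interpolation=cv2.INTER_CUBIC)
    for h in hull(im,r.x,.002): cv2.polylines(I,[np.round((h+.5)*4).astype(int)],True,(0,0,255),1)
    out.append(I[y*4:y*4+400,x*4:x*4+600])
cv2.imwrite("pics/fit.png",cv2.resize(np.vstack(out),(450,600)))
E
```

```text
return [im["cx"]+im["fx"]*c[0]/-c[2],im["cy"]+im["fy"]*-c[1]/-c[2]]
0.88 5794
0.92 4898
[0] [ 0.7412  0.1642 -0.1003] 333.6875
[1] [ 0.741   0.1578 -0.0997] 211.0
[0, 1] [ 0.7408  0.1616 -0.1011] 584.5
front [np.float64(0.6034771793054574), np.float64(0.17556584222979227), 0.04]
```

View pics/fit.png

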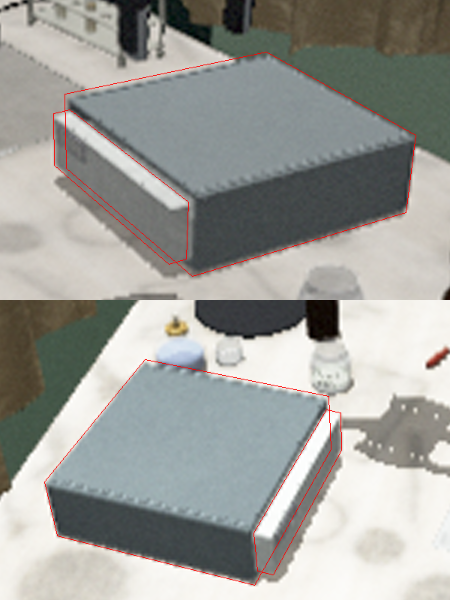

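The cabinet fit is good: origin (0.741, 0.161), yaw −0.10. Next I move in front of it with the fingers shut.

```bash
python3 -m pendant '[[0,0.045,-0.005,0.04,0,0,0.05],[0,0.09,-0.01,0.08,0,0,0.1],[0,0.135,-0.015,0.12,0,0,0.1],[0,0.182,-0.02,0.16,0,0,0.1],[0,0.182,-0.02,0.198,0,0,0.1]]' 40; python3 -m pendant '[[0,0,0,0,0,0,0],[0,0,0,0,0,0,0]]'
```

```text
time_s: 2.22
position: [0.5292, 0.1848, 0.0491]
tool_rot: [[0.096, 0.995, 0.0], [0.995, -0.096, 0.0], [0.0, 0.0, -1.0]]
ft_force: [0.2, -0.3, -0.2]
grip_width: 0.0
gripper_force: 0.0
time_s: 2.48
position: [0.5309, 0.1817, 0.0517]
tool_rot: [[0.101, 0.995, 0.002], [0.995, -0.101, 0.0], [0.0, 0.002, -1.0]]
ft_force: [0.5, -0.4, 0.3]
grip_width: -0.0001
gripper_force: 0.0
```

```bash
python3 -m pendant '[[0,0,0.025,0,0,0,0],[0,0,0.045,0,0,0,0],[0,0,0.055,0,0,0,0],[0,0,0.06,0,0,0,0]]'; python3 -m pendant '[[0,0,0.004,0,0,0,0],[0,0,0.004,0,0,0,0]]';python3 -m pendant '[[0,0,0.004,0,0,0,0],[0,0,0.004,0,0,0,0]]'
```

```text
time_s: 2.98
position: [0.5894, 0.1757, 0.0513]
tool_rot: [[0.1, 0.995, -0.001], [0.995, -0.1, 0.0], [-0.0, -0.001, -1.0]]
ft_force: [-6.2, -0.3, 4.5]
grip_width: -0.0
gripper_force: 3.1
time_s: 3.22
position: [0.5919, 0.1756, 0.051]
tool_rot: [[0.1, 0.995, -0.004], [0.995, -0.1, -0.0], [-0.001, -0.003, -1.0]]
ft_force: [-7.9, -1.2, 6.2]
grip_width: -0.0001
gripper_force: 2.6
time_s: 3.48
position: [0.5923, 0.1755, 0.0511]
tool_rot: [[0.099, 0.995, -0.012], [0.995, -0.099, -0.001], [-0.002, -0.012, -1.0]]
ft_force: [-26.3, -1.0, 18.4]
grip_width: -0.0001
gripper_force: 3.0
```

```bash
python3 - <<'E'
from h import *
a=env.get_image("scene")["image"][120:270,230:390];b=env.get_image("side")["image"][130:260,230:370]
cv2.imwrite("pics/c.png",np.hstack([cv2.resize(a,(400,400)),cv2.resize(b,(400,400))]))
print(env.observe()["ft_force"])
E
```

```text
[-26.40794649  -1.40155494  17.53439615]
```

View pics/c.png

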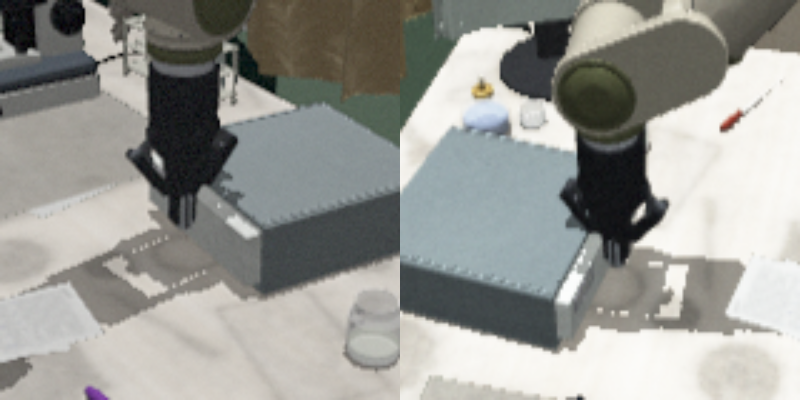

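The picture shows the flared knuckles, not the fingertips, bearing on the housing edge. I back off, see whether the drawer moved, and turn the gripper 90° so the flare lies along y.

```bash
python3 -m pendant '[[0,0,-0.05,0,0,0,0],[0,0,-0.11,0,0,0,0.15],[0,0,-0.16,0,0,0,0.33],[0,0,-0.2,0,0,0,0.51],[0,0,-0.2,0,0,0,0.69]]'; python3 -m pendant '[[0,0,0,0,0,0,0.18],[0,0,0,0,0,0,0.36],[0,0,0,0,0,0,0.54],[0,0,0,0,0,0,0.72],[0,0,0,0,0,0,0.89]]'; python3 - <<'E'
from h import *
im=env.get_image("scene"); print([(d["conf"],d["centre"],onz(im,d["centre"],.04)) for d in env.tip_of("scene","drawer_front")]); s=env.observe();print(s["position"],s["tool_rot"],s["ft_force"],s["q"].round(1))
cv2.imwrite("pics/d.png",im["image"][100:350,150:550])
E
```

```text
time_s: 4.2
position: [0.3956, 0.1954, 0.0509]
tool_rot: [[0.714, 0.701, -0.002], [0.701, -0.714, -0.0], [-0.001, -0.001, -1.0]]
ft_force: [0.8, -0.4, 0.7]
grip_width: 0.0003
gripper_force: 0.0
time_s: 4.82
position: [0.3985, 0.1952, 0.0508]
tool_rot: [[0.993, -0.115, 0.001], [-0.115, -0.993, 0.0], [0.001, -0.0, -1.0]]
ft_force: [-0.5, -0.2, -0.2]
grip_width: -0.0004
gripper_force: 0.0
[(0.83, [304.1, 203.7], array([0.59133171, 0.16360588, 0.04      ]))]
[0.39848592 0.19516154 0.05078371] [[ 9.93912810e-01 -1.10167750e-01  6.27298093e-04]
 [-1.10167858e-01 -9.93912986e-01  1.40260989e-04]
 [ 6.08027483e-04 -2.08515280e-04 -9.99999793e-01]] [-0.72386592 -0.20756111  0.57248079] [ 10.7  27.2 106.5   0.   46.3 107.1]
```

View pics/d.png

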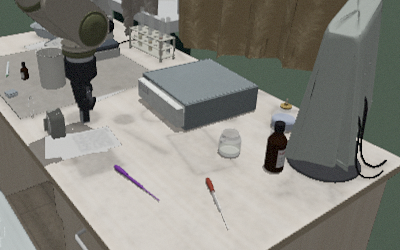

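```bash
python3 -m pendant '[[0,0.04,0,-0.008,0,0,0],[0,0.09,0,-0.008,0,0,0],[0,0.14,0,-0.008,0,0,0],[0,0.175,0,-0.008,0,0,0],[0,0.186,0,-0.008,0,0,0]]'; python3 -m pendant '[[0,0.006,0,0,0,0,0],[0,0.006,0,0,0,0,0]]';python3 -m pendant '[[0,0.006,0,0,0,0,0],[0,0.006,0,0,0,0,0]]'
```

```text
time_s: 5.55
position: [0.5847, 0.1745, 0.0583]
tool_rot: [[0.994, -0.107, 0.001], [-0.107, -0.994, 0.0], [0.001, -0.0, -1.0]]
ft_force: [0.5, 0.4, -0.5]
grip_width: 0.0002
gripper_force: 0.0
time_s: 5.8
position: [0.5887, 0.1745, 0.0584]
tool_rot: [[0.994, -0.108, -0.001], [-0.108, -0.994, -0.0], [-0.001, 0.0, -1.0]]
ft_force: [-0.0, 0.5, 0.0]
grip_width: -0.0001
gripper_force: 0.0
time_s: 6.05
position: [0.5945, 0.174, 0.0584]
tool_rot: [[0.994, -0.108, -0.002], [-0.108, -0.994, 0.0], [-0.002, -0.0, -1.0]]
ft_force: [-5.9, 0.9, 2.2]
grip_width: -0.0
gripper_force: 2.5
```

```bash
python3 -m pendant '[[0,0.005,0,0,0,0,0],[0,0.005,0,0,0,0,0]]';python3 -m pendant '[[0,0.004,0,0,0,0,0],[0,0.004,0,0,0,0,0]]';python3 -m pendant '[[0,0.002,0,0,0,0,0],[0,0.002,0,0,0,0,0]]'
```

```text
time_s: 6.3
position: [0.5994, 0.1735, 0.0584]
tool_rot: [[0.994, -0.108, -0.002], [-0.108, -0.994, 0.0], [-0.002, -0.0, -1.0]]
ft_force: [-5.3, 0.4, 3.3]
grip_width: -0.0002
gripper_force: 2.6
time_s: 6.55
position: [0.6034, 0.1731, 0.0584]
tool_rot: [[0.994, -0.108, -0.002], [-0.108, -0.994, 0.0], [-0.002, -0.0, -1.0]]
ft_force: [-4.8, 1.6, 2.2]
grip_width: -0.0002
gripper_force: 2.7
time_s: 6.8
position: [0.6052, 0.173, 0.0584]
tool_rot: [[0.994, -0.108, -0.002], [-0.108, -0.994, 0.0], [-0.002, -0.0, -1.0]]
ft_force: [-5.6, 1.7, 2.9]
grip_width: 0.0
gripper_force: 2.7
```

```bash
python3 -m pendant '[[0,0.003,0,0,0,0,0],[0,0.003,0,0,0,0,0]]'; python3 -m pendant '[[0,0.002,0,0,0,0,0],[0,0.002,0,0,0,0,0]]'
```

```text
time_s: 7.05
position: [0.6056, 0.1729, 0.0584]
tool_rot: [[0.994, -0.108, -0.009], [-0.108, -0.994, 0.0], [-0.009, 0.001, -1.0]]
ft_force: [-17.5, 1.7, 10.9]
grip_width: -0.0002
gripper_force: 9.0
time_s: 7.3
position: [0.6057, 0.1729, 0.0584]
tool_rot: [[0.994, -0.107, -0.013], [-0.107, -0.994, 0.0], [-0.013, 0.001, -1.0]]
ft_force: [-25.9, 1.7, 16.1]
grip_width: -0.0001
gripper_force: 13.4
```

Hit the stop at TCP x 0.6057, where the force rises sharply. I retreat quickly and then go up.

```bash
python3 -m pendant '[[0,-0.05,0,0,0,0,0],[0,-0.1,0,-0.02,0,0,0],[0,-0.15,0,-0.05,0,0,0],[0,-0.16,0,-0.1,0,0,0],[0,-0.16,0,-0.15,0,0,0]]'; python3 - <<'E'
from h import *
for c in("scene","side"):
    im=env.get_image(c); print([(d["conf"],d["centre"],onz(im,d["centre"],.04)) for d in env.tip_of(c,"drawer_front")])
E
```

```text
time_s: 7.92
position: [0.4511, 0.1895, 0.2101]
tool_rot: [[0.994, -0.108, 0.0], [-0.108, -0.994, -0.0], [0.0, 0.0, -1.0]]
ft_force: [0.7, 0.6, 0.3]
grip_width: -0.0003
gripper_force: 0.0
[(0.63, [261.9, 215.4], array([0.46496745, 0.17123289, 0.04      ]))]
[(0.64, [341.8, 220.9], array([0.46746847, 0.18620128, 0.04      ])), (0.23, [309.0, 175.0], array([ 0.63391304, -0.03617989,  0.04      ]))]
```

The drawer has sprung out. Now to the pipette.

```bash
python3 -m pendant '[[0.5,0.014,0.05,0,0,0,-0.174],[0.5,0.028,0.1,0,0,0,-0.348],[0.5,0.042,0.15,0,0,0,-0.522],[0.5,0.056,0.2,0,0,0,-0.696],[0.5,0.07,0.25,0,0,0,-0.87]]' ; python3 -m pendant '[[0.5,0,0,0,0,0,-0.174],[0.5,0,0,0,0,0,-0.348],[0.5,0,0,0,0,0,-0.348]]'; python3 - <<'E'
from h import *
im=env.get_image("wrist"); cv2.imwrite("pics/w.png",im["image"]); s=env.observe(); print(s["position"],s["tool_rot"].round(3))
for t,z in(("pipette_bulb",.006),("pipette",0)): print(t,[(d["conf"],d["centre"],onz(im,d["centre"],z)) for d in env.tip_of("wrist",t)])
img=im["image"].astype(int);B,G,R=img[...,0],img[...,1],img[...,2]
m=((R>110)&(R-G>60)&(R-B>60)).astype(np.uint8)
k,l,st,ce=cv2.connectedComponentsWithStats(m)
for i in range(1,k):
    if st[i,4]>30:
        ys,xs=np.where(l==i); P=np.array([onz(im,(x,y),.006)[:2] for x,y in zip(xs,ys)])
        u=np.linalg.svd(P-P.mean(0),full_matrices=False)[2][0]; t=(P-P.mean(0))@u
        print(st[i],P.mean(0).round(4),u.round(3),(P.mean(0)+u*t.min()).round(4),(P.mean(0)+u*t.max()).round(4))
E
```

```text
time_s: 8.75
position: [0.4939, -0.0649, 0.2067]
tool_rot: [[0.731, 0.683, -0.003], [0.683, -0.731, 0.001], [-0.001, -0.002, -1.0]]
ft_force: [1.7, 0.2, -0.1]
grip_width: 0.0429
gripper_force: 0.0
time_s: 9.12
position: [0.4938, -0.0634, 0.2069]
tool_rot: [[0.461, 0.887, -0.003], [0.887, -0.461, 0.001], [-0.0, -0.003, -1.0]]
ft_force: [0.1, 0.9, -0.1]
grip_width: 0.0425
gripper_force: 0.0
[ 0.49392574 -0.06328523  0.20717084] [[ 0.463  0.886 -0.002]
 [ 0.886 -0.463  0.001]
 [-0.    -0.002 -1.   ]]
pipette_bulb [(0.84, [205.2, 175.4], array([ 0.38479645, -0.00894117,  0.006     ])), (0.57, [377.6, 241.4], array([ 0.51169995, -0.15905138,  0.006     ]))]
pipette [(0.89, [236.5, 203.6], array([ 0.3945596 , -0.05105885,  0.        ]))]
```

View pics/w.png

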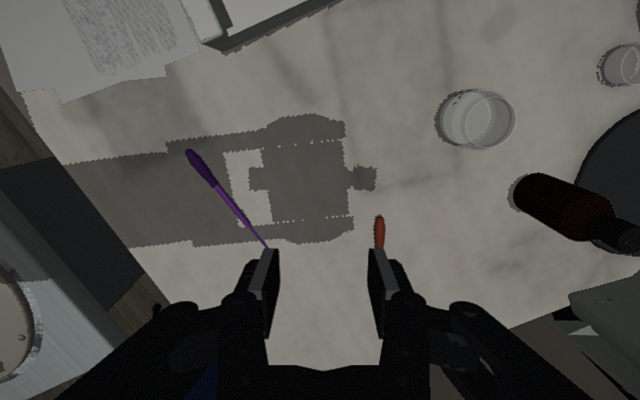

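The bulb shows at about (379,235), parallel to the tool's x; its end is at (379,215). The purple one at (215,190) stays. I move above the bulb and re-measure.

```bash
python3 -m pendant '[[0.5,-0.035,0.03,0.02,0,0,-0.01],[0.5,-0.07,0.06,0.05,0,0,-0.02],[0.5,-0.08,0.06,0.09,0,0,-0.02],[0.5,-0.08,0.06,0.107,0,0,-0.02],[0.5,-0.08,0.06,0.107,0,0,-0.02]]'; python3 - <<'E'
from h import *
im=env.get_image("wrist"); cv2.imwrite("pics/w2.png",im["image"]); s=env.observe(); p=s["position"];T=s["tool_rot"];print(p,T.round(3))
print([(d["conf"],d["centre"],onz(im,d["centre"],.006)) for d in env.tip_of("wrist","pipette_bulb")])
img=im["image"].astype(int);B,G,R=img[...,0],img[...,1],img[...,2]
m=((R>60)&(R>1.7*G)&(R>1.7*B)).astype(np.uint8)
k,l,st,ce=cv2.connectedComponentsWithStats(m)
for i in range(1,k):
    if st[i,4]>60:
        ys,xs=np.where(l==i); P=np.array([onz(im,(x,y),.006) for x,y in zip(xs,ys)]);Q=(P-p)@T
        Q=Q[:,:2]; u=np.linalg.svd(Q-Q.mean(0),full_matrices=False)[2][0]
        print(st[i],P.mean(0).round(4),"tool:",Q.mean(0).round(4),u.round(3),Q.min(0).round(4),Q.max(0).round(4))
E
```

```text
time_s: 9.9
position: [0.5103, -0.1617, 0.1002]
tool_rot: [[0.443, 0.896, -0.003], [0.896, -0.443, 0.002], [0.0, -0.003, -1.0]]
ft_force: [0.5, 0.0, 0.3]
grip_width: 0.0429
gripper_force: 0.0
[ 0.51087371 -0.16187771  0.10128118] [[ 0.443  0.897 -0.001]
 [ 0.897 -0.443  0.   ]
 [ 0.    -0.001 -1.   ]]
[(0.94, [43.8, 88.7], array([ 0.38622604, -0.00850831,  0.006     ])), (0.71, [324.2, 208.1], array([ 0.51173404, -0.16122172,  0.006     ]))]
```

View pics/w2.png

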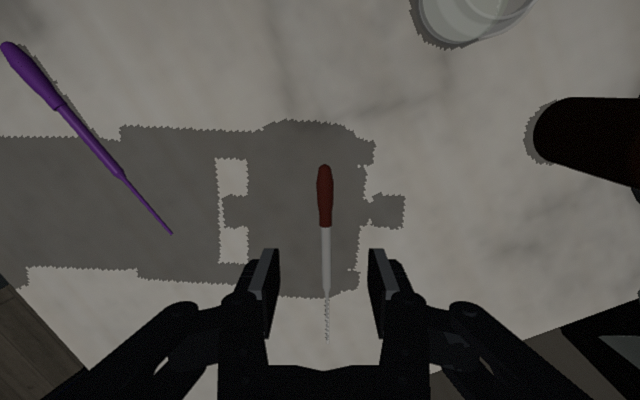

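Bulb (325,165–226) and tube are centred between the pads and parallel to them. I descend and grip.

```bash
python3 -m pendant '[[0.5,0,0.001,0.04,0,0,0],[0.5,0,0.001,0.065,0,0,0],[0.5,0,0.001,0.08,0,0,0],[0.5,0,0.001,0.081,0,0,0]]'; python3 -m pendant '[[0.1,0,0,0,0,0,0],[0,0,0,0,0,0,0],[0,0,0,0,0,0,0],[0,0,0,0,0,0,0],[0,0,0,0,0,0,0]]' 25
```

```text
time_s: 10.5
position: [0.5119, -0.1624, 0.0204]
tool_rot: [[0.442, 0.897, -0.0], [0.897, -0.442, 0.0], [-0.0, -0.0, -1.0]]
ft_force: [0.3, -0.5, -0.1]
grip_width: 0.0429
gripper_force: 0.0
time_s: 11.12
position: [0.5122, -0.1627, 0.0212]
tool_rot: [[0.442, 0.897, 0.002], [0.897, -0.442, -0.001], [-0.0, 0.002, -1.0]]
ft_force: [0.2, 0.1, 6.4]
grip_width: 0.0106
gripper_force: 26.1
```

```bash
python3 -m pendant '[[0,0,0,-0.02,0,0,0],[0,0,0,-0.05,0,0,0],[0,0,0,-0.09,0,0,0],[0,0,0,-0.13,0,0,0],[0,0,0,-0.15,0,0,0]]'; python3 -m pendant '[[0,0.035,-0.013,0,0,0,-0.04],[0,0.072,-0.0265,0,0,0,-0.07],[0,0.108,-0.04,0,0,0,-0.11],[0,0.145,-0.053,0,0,0,-0.14],[0,0.181,-0.066,0,0,0,-0.18]]'; python3 - <<'E'
from h import *
s=env.observe(); p=s["position"];T=s["tool_rot"]; print(p,T.round(3),s["grip_width"])
X=.741-.193*.995+.1*.04;Y=.161+.0193+.0398; print((np.array([X,Y,p[2]])-p)@T, np.degrees(np.arctan2(T[1,0],T[0,0])))
E
```

```text
time_s: 11.75
position: [0.512, -0.1626, 0.1726]
tool_rot: [[0.442, 0.897, 0.003], [0.897, -0.442, -0.001], [-0.0, 0.003, -1.0]]
ft_force: [0.1, -0.8, -1.4]
grip_width: 0.0109
gripper_force: 25.6
time_s: 12.38
position: [0.5324, 0.0303, 0.1704]
tool_rot: [[0.273, 0.962, 0.0], [0.962, -0.273, -0.0], [-0.0, 0.0, -1.0]]
ft_force: [0.4, 0.2, 0.3]
grip_width: 0.0108
gripper_force: 25.6
[0.53235553 0.03034278 0.17044833] [[ 0.273  0.962  0.   ]
 [ 0.962 -0.273 -0.   ]
 [-0.     0.    -1.   ]] 0.010815903970253712
[ 1.88180129e-01 -3.19498622e-02 -4.30973456e-06] 74.16543666649022
```

```bash
python3 -m pendant '[[0,0.038,-0.0064,0,0,0,-0.04],[0,0.076,-0.0128,0,0,0,-0.08],[0,0.114,-0.0192,0,0,0,-0.12],[0,0.152,-0.026,0,0,0,-0.16],[0,0.188,-0.032,0,0,0,-0.175]]';  python3 -m pendant '[[0,0,0,0,0,0,0],[0,0,0,0,0,0,0]]'; python3 - <<'E'
from fit import *
a=env.get_image("scene");b=env.get_image("side");out=[]
p=[.741,.161,-.101]
for im,(x,y) in((a,(220,110)),(b,(240,130))):
    I=cv2.resize(im["image"],None,fx=4,fy=4,interpolation=cv2.INTER_CUBIC)
    L=[proj(im,w(p,(-.266,s*.109,.068))) for s in(-1,1)]+[proj(im,w(p,(-.12,s*.103,.0525))) for s in(1,-1)]
    cv2.polylines(I,[np.round((np.array(L)+.5)*4).astype(int)],True,(0,255,0),1)
    out.append(I[y*4:y*4+600,x*4:x*4+520])
cv2.imwrite("pics/p.png",cv2.resize(np.hstack(out),(800,461)))
E
```

```text
time_s: 13.0
position: [0.553, 0.22, 0.1704]
tool_rot: [[0.101, 0.995, -0.0], [0.995, -0.101, -0.0], [-0.0, -0.0, -1.0]]
ft_force: [0.0, 0.5, 0.2]
grip_width: 0.0107
gripper_force: 25.6
time_s: 13.25
position: [0.553, 0.2181, 0.1702]
tool_rot: [[0.103, 0.995, -0.0], [0.995, -0.103, -0.0], [-0.0, -0.0, -1.0]]
ft_force: [-0.5, -0.5, 0.1]
grip_width: 0.0108
gripper_force: 25.6
```

View pics/p.png

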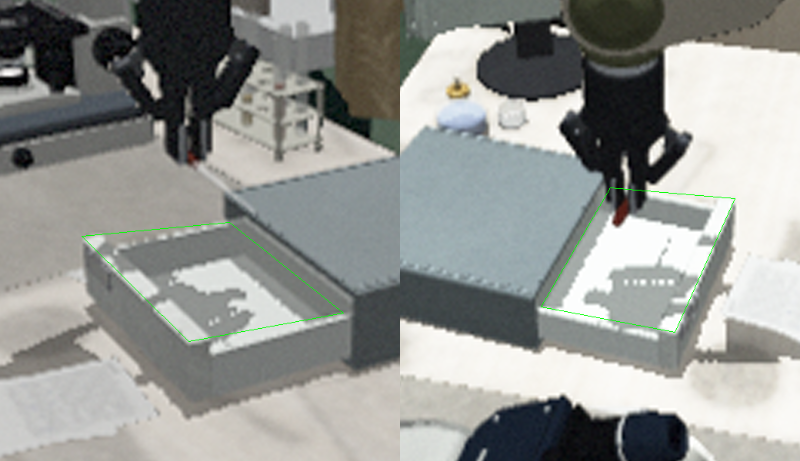

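The tray is open and matches the model overlay; the pipette is held level above it. I lower it.

```bash
python3 -m pendant '[[0,0,0,0.04,0,0,0],[0,0,0,0.08,0,0,0],[0,0,0,0.11,0,0,0],[0,0,0,0.122,0,0,0],[0,0,0,0.125,0,0,0]]'; python3 -m pendant '[[0,0,0,0.003,0,0,0],[0,0,0,0.006,0,0,0],[0,0,0,0.006,0,0,0]]'
```

```text
time_s: 13.98
position: [0.5534, 0.2182, 0.0455]
tool_rot: [[0.103, 0.995, 0.0], [0.995, -0.103, -0.0], [-0.0, 0.0, -1.0]]
ft_force: [-0.1, 0.2, 1.2]
grip_width: 0.0109
gripper_force: 25.6
time_s: 14.35
position: [0.5533, 0.2187, 0.0396]
tool_rot: [[0.102, 0.995, 0.0], [0.995, -0.102, 0.0], [0.0, 0.0, -1.0]]
ft_force: [0.3, -1.3, -0.8]
grip_width: 0.0111
gripper_force: 25.6
```

```bash
python3 -m pendant '[[0,0,0,0.001,0,0,0],[0,0,0,0.0015,0,0,0],[0,0,0,0.0015,0,0,0]]'; python3 -m pendant '[[0,0,0,0.001,0,0,0],[0,0,0,0.001,0,0,0]]'; python3 -m pendant '[[0,0,0,0.001,0,0,0],[0,0,0,0.001,0,0,0]]'
```

```text
time_s: 14.72
position: [0.5532, 0.2187, 0.0378]
tool_rot: [[0.102, 0.995, -0.0], [0.995, -0.102, -0.0], [-0.0, -0.0, -1.0]]
ft_force: [-0.7, 0.6, -0.4]
grip_width: 0.0112
gripper_force: 25.6
time_s: 14.98
position: [0.5532, 0.2187, 0.0369]
tool_rot: [[0.102, 0.995, 0.0], [0.995, -0.102, 0.0], [0.0, 0.0, -1.0]]
ft_force: [-0.1, 0.2, 0.2]
grip_width: 0.0109
gripper_force: 25.7
time_s: 15.22
position: [0.5533, 0.2187, 0.0367]
tool_rot: [[0.102, 0.995, 0.001], [0.995, -0.102, 0.0], [0.0, 0.001, -1.0]]
ft_force: [-1.7, -1.1, 7.8]
grip_width: 0.0113
gripper_force: 26.3
```

Floor contact at z 0.0367, as predicted. I release gently and rise.

```bash
python3 -m pendant '[[0.16,0,0,0,0,0,0],[0.2,0,0,0,0,0,0],[0.25,0,0,0,0,0,0],[0.3,0,0,0,0,0,0],[0.3,0,0,0,0,0,0]]'; python3 -m pendant '[[0.3,0,0,-0.01,0,0,0],[0.3,0,0,-0.03,0,0,0],[0.3,0,0,-0.07,0,0,0],[0.3,0,0,-0.12,0,0,0],[0.3,0,0,-0.16,0,0,0]]'; python3 - <<'E'
from h import *
a=env.get_image("scene")["image"];b=env.get_image("side")["image"]
cv2.imwrite("pics/r.png",np.hstack([cv2.resize(a[150:300,220:370],(400,400),interpolation=2),cv2.resize(b[150:270,270:390],(400,400),interpolation=2)]))
E
```

```text
time_s: 15.85
position: [0.5532, 0.2187, 0.0358]
tool_rot: [[0.102, 0.995, -0.0], [0.995, -0.102, -0.0], [-0.0, -0.0, -1.0]]
ft_force: [0.8, -0.2, 0.1]
grip_width: 0.0255
gripper_force: 0.0
time_s: 16.48
position: [0.5532, 0.2187, 0.1987]
tool_rot: [[0.102, 0.995, 0.002], [0.995, -0.102, 0.0], [0.001, 0.002, -1.0]]
ft_force: [-0.3, -1.3, -0.7]
grip_width: 0.0253
gripper_force: 0.0
```

View pics/r.png

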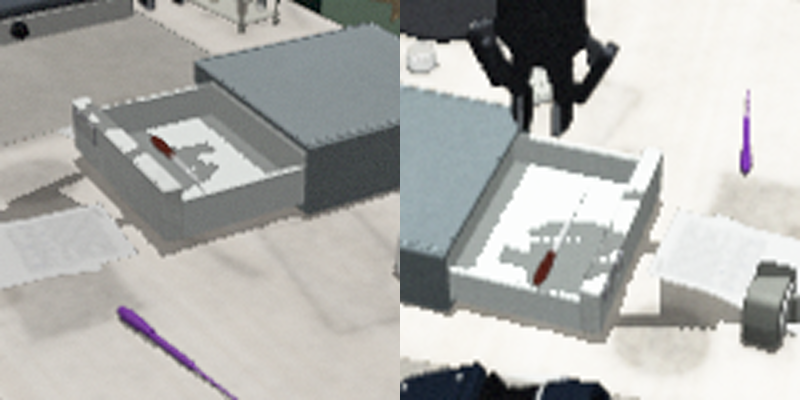

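The pipette lies flat in the drawer, bulb at scene-crop (160,145), clear of the walls. I go round to the front, turned 90°.

```bash
python3 -m pendant '[[0,-0.01,-0.03,0,0,0,0.18],[0,-0.02,-0.06,0,0,0,0.36],[0,-0.03,-0.09,0,0,0,0.54],[0,-0.039,-0.12,0,0,0,0.72],[0,-0.039,-0.127,0,0,0,0.9]]'; python3 -m pendant '[[0,0,0,0,0,0,0.17],[0,0,0,0,0,0,0.34],[0,0,0,0,0,0,0.51],[0,0,0,0,0,0,0.67],[0,0,0,0,0,0,0.67]]'; python3 - <<'E'
from h import *
s=env.observe(); p=s["position"];T=s["tool_rot"]; c,n=np.cos(.101),np.sin(.101);d=p-[.741,.161,0];print(p,T.round(3),"local",c*d[0]-n*d[1],n*d[0]+c*d[1])
im=env.get_image("scene"); print([(d["conf"],onz(im,d["centre"],.04)) for d in env.tip_of("scene","drawer_front")])
E
```

```text
time_s: 17.2
position: [0.421, 0.1926, 0.196]
tool_rot: [[0.846, 0.533, -0.001], [0.533, -0.846, -0.0], [-0.001, -0.0, -1.0]]
ft_force: [0.9, -0.1, -0.7]
grip_width: 0.0003
gripper_force: 0.0
time_s: 17.82
position: [0.4226, 0.1928, 0.1958]
tool_rot: [[0.995, -0.1, -0.0], [-0.1, -0.995, -0.0], [-0.0, 0.0, -1.0]]
ft_force: [1.3, 1.3, 0.8]
grip_width: 0.0
gripper_force: 0.0
[0.42261123 0.19284337 0.19578296] [[ 0.995 -0.1   -0.   ]
 [-0.1   -0.995 -0.   ]
 [-0.     0.    -1.   ]] local -0.3199769213174039 -0.00042153390242096606
[]
```

```bash
python3 -m pendant '[[0,0,0,0.05,0,0,0],[0,0,0,0.1,0,0,0],[0,0,0,0.14,0,0,0],[0,0.02,0,0.14,0,0,0],[0,0.034,0,0.14,0,0,0]]'; python3 -m pendant '[[0,0.006,0,0,0,0,0],[0,0.01,0,0,0,0,0],[0,0.014,0,0,0,0,0],[0,0.02,0,0,0,0,0],[0,0.028,0,0,0,0,0]]'
```

```text
time_s: 18.55
position: [0.4575, 0.1893, 0.0556]
tool_rot: [[0.995, -0.1, -0.0], [-0.1, -0.995, -0.0], [-0.0, 0.0, -1.0]]
ft_force: [0.4, 0.1, -0.5]
grip_width: -0.0001
gripper_force: 0.0
time_s: 19.18
position: [0.4846, 0.1867, 0.056]
tool_rot: [[0.995, -0.101, -0.0], [-0.101, -0.995, 0.0], [-0.0, -0.0, -1.0]]
ft_force: [-4.2, 2.2, 3.7]
grip_width: 0.0
gripper_force: 2.2
```

```bash
python3 -m pendant '[[0,0.008,0,0,0,0,0],[0,0.016,0,0,0,0,0],[0,0.024,0,0,0,0,0],[0,0.032,0,0,0,0,0],[0,0.04,0,0,0,0,0]]'; python3 -m pendant '[[0,0.008,0,0,0,0,0],[0,0.016,0,0,0,0,0],[0,0.024,0,0,0,0,0],[0,0.032,0,0,0,0,0],[0,0.04,0,0,0,0,0]]'
```

```text
time_s: 19.8
position: [0.5247, 0.1827, 0.0557]
tool_rot: [[0.995, -0.101, -0.0], [-0.101, -0.995, 0.0], [-0.001, -0.0, -1.0]]
ft_force: [-4.8, 4.0, 2.7]
grip_width: -0.0001
gripper_force: 2.6
time_s: 20.42
position: [0.5643, 0.1788, 0.0557]
tool_rot: [[0.995, -0.101, -0.001], [-0.101, -0.995, 0.001], [-0.001, -0.001, -1.0]]
ft_force: [-6.2, 3.6, 4.8]
grip_width: -0.0004
gripper_force: 3.1
```

Next, push on to the stop (TCP x about 0.606).

```bash
python3 -m pendant '[[0,0.008,0,0,0,0,0],[0,0.016,0,0,0,0,0],[0,0.024,0,0,0,0,0],[0,0.03,0,0,0,0,0],[0,0.035,0,0,0,0,0]]'; python3 -m pendant '[[0,0.003,0,0,0,0,0],[0,0.006,0,0,0,0,0],[0,0.008,0,0,0,0,0],[0,0.008,0,0,0,0,0]]'
```

```text
time_s: 21.05
position: [0.5989, 0.1754, 0.0557]
tool_rot: [[0.995, -0.101, -0.001], [-0.101, -0.995, 0.001], [-0.001, -0.001, -1.0]]
ft_force: [-5.9, 4.9, 4.2]
grip_width: 0.0001
gripper_force: 3.4
time_s: 21.55
position: [0.605, 0.1748, 0.0557]
tool_rot: [[0.995, -0.101, -0.005], [-0.101, -0.995, 0.001], [-0.005, -0.0, -1.0]]
ft_force: [-13.6, 4.9, 9.7]
grip_width: 0.0002
gripper_force: 7.3
```

```bash
python3 -m pendant '[[0,0.002,0,0,0,0,0],[0,0.003,0,0,0,0,0],[0,0.003,0,0,0,0,0]]'; python3 -m pendant '[[0,-0.03,0,0,0,0,0],[0,-0.08,0,0,0,0,0],[0,-0.13,0,0,0,0,0],[0,-0.18,0,-0.03,0,0,0],[0,-0.19,0,-0.07,0,0,0]]'; python3 -m pendant '[[0,0,0,-0.06,0,0,0],[0,0,0,-0.08,0,0,0],[0,0,0,-0.08,0,0,0],[0,0,0,-0.08,0,0,0],[0,0,0,-0.08,0,0,0]]';python3 -m pendant '[[0,0,0,0,0,0,0],[0,0,0,0,0,0,0],[0,0,0,0,0,0,0],[0,0,0,0,0,0,0],[0,0,0,0,0,0,0]]'; python3 - <<'E'
from h import *
out=[]
for c in("scene","side"):
    im=env.get_image(c); out.append(cv2.resize(im["image"][100:350,150:450],(400,333))); print([(d["conf"],onz(im,d["centre"],.04)) for d in env.tip_of(c,"drawer_front")])
    for t in("jar","brown_bottle","beaker"): print(t,[(round(d["conf"],2),onz(im,d["centre"],0).round(3)) for d in env.tip_of(c,t)])
cv2.imwrite("pics/end.png",np.hstack(out))
E
```

```text
time_s: 21.92
position: [0.6057, 0.1747, 0.0557]
tool_rot: [[0.995, -0.1, -0.011], [-0.1, -0.995, 0.0], [-0.011, 0.001, -1.0]]
ft_force: [-24.9, 4.2, 15.2]
grip_width: -0.0
gripper_force: 12.8
time_s: 22.55
position: [0.4187, 0.193, 0.126]
tool_rot: [[0.995, -0.101, -0.002], [-0.101, -0.995, -0.001], [-0.002, 0.001, -1.0]]
ft_force: [0.9, 0.7, 0.6]
grip_width: 0.0002
gripper_force: 0.0
time_s: 23.18
position: [0.4207, 0.1929, 0.2046]
tool_rot: [[0.995, -0.102, -0.002], [-0.102, -0.995, -0.001], [-0.002, 0.001, -1.0]]
ft_force: [-0.4, -0.5, 0.5]
grip_width: -0.0
gripper_force: 0.0
time_s: 23.8
position: [0.4209, 0.1931, 0.2058]
tool_rot: [[0.995, -0.101, 0.0], [-0.101, -0.995, -0.0], [0.0, 0.0, -1.0]]
ft_force: [0.6, -0.4, -0.5]
grip_width: 0.0002
gripper_force: 0.0
[(0.68, array([0.59669481, 0.16421079, 0.04      ]))]
jar [(0.8, array([ 0.649, -0.081,  0.   ]))]
brown_bottle [(0.84, array([ 0.673, -0.19 ,  0.   ])), (0.43, array([0.453, 0.525, 0.   ]))]
beaker [(0.82, array([0.446, 0.51 , 0.   ]))]
[(0.71, array([0.59647266, 0.15961216, 0.04      ]))]
jar [(0.67, array([ 0.641, -0.074, -0.   ]))]
brown_bottle [(0.56, array([ 0.686, -0.176,  0.   ]))]
beaker [(0.74, array([0.459, 0.498, 0.   ]))]
```

View pics/end.png

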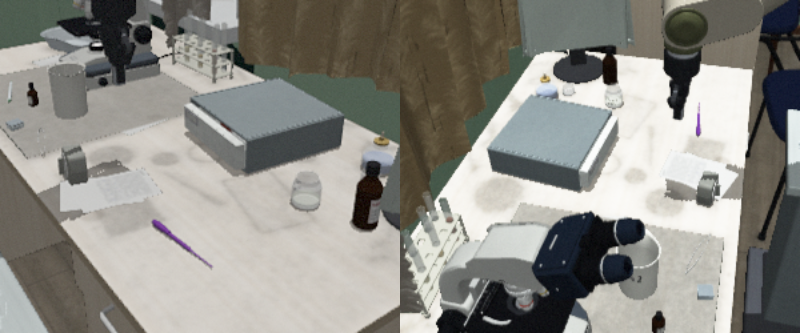

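The drawer is shut, and the jar, bottle and beaker are unmoved. A small reddish speck shows at the panel top, so I check it numerically against the first picture.

```bash
python3 - <<'E'
from fit import *
p=[.741,.161,-.101]
for c in("scene","side"):
    im=env.get_image(c); n=im["image"].astype(int); o=cv2.imread(f"pics/{c}0.png").astype(int)
    for nm,I in(("now",n),("start",o)):
        m=((I[...,2]>1.4*I[...,1])&(I[...,2]>1.4*I[...,0])&(I[...,2]>50)); m[:150]=0
        k,l,st,ce=cv2.connectedComponentsWithStats(m.astype(np.uint8))
        print(c,nm,[(st[i].tolist()) for i in range(1,k) if st[i,4]>1])
    for l in((-.138,.109,.068),(-.118,.109,.068),(-.12,.109,.081),(-.12,0,.081),(-.118,0,.068),(-.138,0,.068),(-.118,.05,.068),(-.12,.05,.081)): print(l,np.round(proj(im,w(p,l)),1))
im=env.get_image("scene"); I=im["image"]; print(I[186:204,314:330].tolist() if 0 else "")
for r in range(188,203): print(r,[tuple(I[r,x]) if False else "%d/%d"%(I[r,x,2],I[r,x,1]) for x in range(312,330)])
E
```

```text
scene now [[93, 179, 25, 9, 57], [113, 183, 3, 3, 3], [79, 184, 13, 6, 27], [96, 187, 3, 2, 3], [316, 193, 7, 5, 10]]
scene start [[114, 179, 4, 3, 10], [105, 180, 8, 8, 22], [115, 184, 2, 2, 2], [356, 278, 8, 13, 55]]
(-0.138, 0.109, 0.068) [287.4 177.3]
(-0.118, 0.109, 0.068) [293.5 176. ]
(-0.12, 0.109, 0.081) [292.8 172. ]
(-0.12, 0, 0.081) [311.3 186.1]
(-0.118, 0, 0.068) [311.9 190.2]
(-0.138, 0, 0.068) [305.5 191.8]
(-0.118, 0.05, 0.068) [303.2 183.5]
(-0.12, 0.05, 0.081) [302.5 179.4]
side now [[249, 325, 1, 2, 2], [240, 329, 7, 2, 9], [189, 378, 2, 2, 4], [192, 380, 3, 3, 6], [199, 381, 3, 2, 4], [208, 383, 1, 3, 3], [202, 384, 2, 2, 4], [218, 386, 2, 3, 3], [223, 388, 3, 4, 9], [228, 391, 2, 2, 3]]
side start [[342, 166, 8, 6, 17], [249, 325, 1, 2, 2], [240, 329, 7, 2, 9], [189, 378, 2, 3, 4], [192, 380, 3, 3, 6], [199, 381, 2, 2, 3], [208, 383, 1, 3, 3], [202, 384, 2, 2, 4], [218, 386, 2, 3, 3], [223, 388, 3, 4, 9], [228, 391, 2, 2, 3]]
(-0.138, 0.109, 0.068) [289.4 228.1]
(-0.118, 0.109, 0.068) [283.5 226.7]
(-0.12, 0.109, 0.081) [283.8 223.8]
(-0.12, 0, 0.081) [296.7 202
[... 2417 characters left out ...]
06/208', '178/178', '132/125', '142/141', '143/145', '109/111', '94/100', '112/119', '134/143']
200 ['114/113', '107/108', '132/133', '181/184', '212/214', '205/208', '215/218', '216/219', '216/219', '219/222', '225/228', '190/191', '153/153', '165/167', '157/159', '106/109', '84/92', '102/111']
201 ['115/116', '117/116', '112/114', '115/114', '173/173', '171/173', '212/215', '220/223', '219/220', '218/220', '217/219', '221/222', '187/190', '166/169', '164/165', '150/152', '123/126', '80/85']
202 ['116/117', '113/114', '115/120', '113/113', '112/116', '158/158', '194/196', '215/218', '217/219', '214/217', '214/217', '214/217', '213/216', '202/205', '171/173', '153/155', '158/161', '145/147']
```

```bash
python3 - <<'E'
from fit import *
im=env.get_image("scene")
for y in(.02,.04,.055,.07): print(y,np.round(proj(im,w([.741,.161,-.101],(-.065,y,.0225))),1))
E
```

```text
0.02 [324.3 198. ]
0.04 [320.8 195.3]
0.055 [318.2 193.3]
0.07 [315.6 191.3]
```

The speck matches the bulb lying on the tray floor where I laid it, seen through the gap above the panel. Handing in.

```bash
python3 -c "
from rig import env
print(env.close_job())"
```

```text
the job is handed in; nothing more can be done
None
```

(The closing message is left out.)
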